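# Line up the reagent jars by size on the staging strip

## Robot

A 6-joint arm with a two-finger parallel gripper is mounted at the origin on the work surface. World frame = base frame: x ahead of the robot, y to its left, z up, the work surface at z = 0. Lengths are in m, angles in rad, forces in N, time in s.
With the tool pointing down it reaches from about 0.4 to 0.925 m from the base axis. Payload 3.4 kg.
Tool frame: the origin (TCP) lies midway between the tips of the shut fingers; the grasp point (between the pads) lies 19 mm behind it; z points along the fingers, y is the direction in which the jaws open and shut (so a half turn about z gives the same grasp; the last joint's range is limited). The gripper opens to 85 mm and grips with 20 to 120 N. Pads are 22 mm wide; open, the fingers measure 114 mm over their backs; the gripper's body (76 mm by 85 mm) begins 54 mm behind the grasp point. The pads swing forward as they close: fully open they stand 13 mm farther back than shut.
Start: joints at [-0.073, 0.307, 1.506, -0, 1.328, -0.073], TCP at [0.575, -0, 0.202] pointing down, gripper open.
Joint ranges: [-3.12, 3.12], [-1.05, 2.28], [0.14, 2.33], [-1.42, 4.57], [0.1, 2.73], [-2.68, 2.68]. Speed limits (rad/s): [2.57, 2.57, 3.14, 3.14, 3.14, 3.14].

## Interface

Orientations are given as a 3x3 rotation matrix whose columns are the frame's x, y, z axes.
In Python, from workcell import robot, hand, solver, status, cams, workorder gives the robot as it stands. The module is installed in compiled form; this text tells all that it offers. Calls block until the motion is done:
- robot.move_to(position, orientation): joint-space move of the TCP to a pose.
- robot.move_linear(position, rot=None, feed=0.15, force_limit=None): straight line of the TCP; rot=None keeps the orientation; feed is the mean speed in m/s. With force_limit (N) it stops when the force on the tool has changed by that much, and returns True; else False.
- robot.move_j(angles): joint-space move.
- hand.gripper_to(opening, newtons=None): finger opening in m; newtons is the grip in N (None keeps the last); returns when the fingers have stopped.
- robot.dwell(seconds).
- solver.ik(position, orientation): joint angles nearest the present ones, or None.
- status.state(): the state.
- cams.capture(name): name is "scene" or "side" or "wrist"; returns the picture (384x512x3 uint8, red, green, blue); there is no depth.
- cams.camera_params(name): a dict with "fov_y" (degrees; the focal length in pixels is half the picture's height over the tangent of half this angle, whatever the lens; pixels are square), "cx", "cy" (the principal point, pixels), "rvec" (rotation vector, rad) and "tvec" (3), from world to camera coordinates, as OpenCV has them; the wrist camera has in their place "tool_from_camera" (4x4, takes a point from camera to tool coordinates, whose origin is the TCP and whose axes are the flange's). Camera axes: x right, y down, z forward; pixel columns grow to the right and rows downward; lengths in m; the calibration is good to about 2 mm. A picture is of the moment at which its call begins: read the wrist's pose just before it. camera_params takes no time and is no camera call.
A pose or a line that the arm cannot do raises robot.PlanningError and nothing moves.
- workorder.sign_off(): hands the job in, once; it reports no verdict.
Trained networks look in the newest picture that a camera, given by its name, has taken for a name from the list of things; names that differ only in an ending like _2 or _b are one class to them, and where a whole thing is asked for, a point or a joint stands for the part that bears it (a point fixed in the world has none). Each returns a list of dicts, best first, with "confidence" (0 to 1); they miss things now and then, are a little off and sometimes report something else, mostly with a low value. They report only what shows in the picture. A call takes as long as a camera call. They do not tell look-alikes from the thing itself.
- cams.find_in(camera, name): "at" ([x, y, z] in m, in world coordinates, good to about 4 mm: the middle of the surface that is visible of it).
- cams.masks_of(camera, name): "mask" (384x512 bool, what is visible of it).
- cams.spot_point(camera, name): "at" ([x, y, z] in m, in world coordinates, good to about 4 mm: a listed point, or the origin of a listed thing).
The state is a dict: "t": time; "qpos": joint angles; "qvel": joint speeds; "tau": joint torques, N m; "tcp_pos": TCP position; "ee_rot": TCP orientation; "force": force on the tool from outside, world axes, zero at the start; "moment": the same for the moment, N m; "grip_width": finger opening in m.
Only numpy, scipy, OpenCV 4.12 (cv2) and the standard library are available. Lean on these libraries where they do the work, as an engineer would, in place of code of your own. Each camera call takes 0.05 s, during which the arm holds its last target. There are 200 camera calls.

## Task

Line the four white jars with blue lids up in order of size on the white strip, one jar standing upright and centred on each dark disc: the smallest on the disc next to the green knob, then growing to the largest at the grey knob. Do not tip any jar over, and leave the red-lidded specimen cup where it stands.

Things in the scene. Friction and masses are not known exactly. Their poses are not given: they have to be found in the camera images.
- jar_s: The smallest of four jars: an upright white plastic straight-sided round jar, 34 mm in diameter and 60 mm tall in all, the top 16 mm a blue lid 2 mm narrower than the jar, with a plain paper label. Loose, on the table. Origin: centre of its underside; z up along its axis.
- jar_m: The second smallest of four jars: an upright white plastic straight-sided round jar, 42 mm in diameter and 80 mm tall in all, the top 16 mm a blue lid 2 mm narrower than the jar, with a plain paper label. Loose, on the table. Origin: centre of its underside; z up along its axis.
- jar_l: The second largest of four jars: an upright white plastic straight-sided round jar, 50 mm in diameter and 102 mm tall in all, the top 16 mm a blue lid 2 mm narrower than the jar, with a plain paper label. Loose, on the table. Origin: centre of its underside; z up along its axis.
- jar_xl: The largest of four jars: an upright white plastic straight-sided round jar, 58 mm in diameter and 128 mm tall in all, the top 16 mm a blue lid 2 mm narrower than the jar, with a plain paper label. Loose, on the table. Origin: centre of its underside; z up along its axis.
- mark_a: One of four identical dark grey discs, 80 mm across, 3 mm thick, fixed in a straight row 95 mm apart on a white strip (100 x 460 mm, 6 mm thick) fixed on the table. The names a to d say nothing of the order in the row. Origin: centre of the disc's underside, on the strip's top; a jar on the disc stands 9 mm above the table. x points across the row, y along it.
- mark_b: One of four identical dark grey discs, 80 mm across, 3 mm thick, fixed in a straight row 95 mm apart on a white strip (100 x 460 mm, 6 mm thick) fixed on the table. The names a to d say nothing of the order in the row. Origin: centre of the disc's underside, on the strip's top; a jar on the disc stands 9 mm above the table. x points across the row, y along it.
- mark_c: One of four identical dark grey discs, 80 mm across, 3 mm thick, fixed in a straight row 95 mm apart on a white strip (100 x 460 mm, 6 mm thick) fixed on the table. The names a to d say nothing of the order in the row. Origin: centre of the disc's underside, on the strip's top; a jar on the disc stands 9 mm above the table. x points across the row, y along it.
- mark_d: One of four identical dark grey discs, 80 mm across, 3 mm thick, fixed in a straight row 95 mm apart on a white strip (100 x 460 mm, 6 mm thick) fixed on the table. The names a to d say nothing of the order in the row. Origin: centre of the disc's underside, on the strip's top; a jar on the disc stands 9 mm above the table. x points across the row, y along it.
- green_end: Green round knob, 28 mm across, 14 mm tall, fixed on the strip in line with the discs, at one end of the row, 62.5 mm from the nearest disc's centre. It marks the end where the smallest jar belongs; which end that is varies. A like knob in grey marks the other end. Origin: centre of its underside, on the strip's top; x points across the row, y along it.
- cup: Bystander: a loose pale specimen cup with a red lid, 50 mm in diameter, 45 mm tall, standing among the jars. Origin: centre of its underside.
Mind the look-alikes: they are no part of the job. Leave any turquoise or yellow look-alike of the jar_m alone.

How it is judged:
At the end, for the whole second after the job is handed in: Every jar stands upright (within 0.1 rad) and at rest on its own disc, within 12 mm of the disc's centre both along and across the row, in order of size from the smallest beside the green knob to the largest beside the grey one; the specimen cup is within 20 mm of where it was (horizontal distance between jar_s and green_end between 0.0505 and 0.0745 m and x of jar_s in the frame of green_end between -0.012 and 0.012 m and height (world z) of jar_s between 0.005 and 0.014 m and angle between each of jar_s, jar_m, jar_l, jar_xl's own z axis and vertical below 0.1 rad and linear speed of each of jar_s, jar_m, jar_l, jar_xl below 0.02 m/s and horizontal distance between jar_m and green_end between 0.1455 and 0.1695 m and x of jar_m in the frame of green_end between -0.012 and 0.012 m and height (world z) of jar_m between 0.005 and 0.014 m and horizontal distance between jar_l and green_end between 0.2405 and 0.2645 m and x of jar_l in the frame of green_end between -0.012 and 0.012 m and height (world z) of jar_l between 0.005 and 0.014 m and horizontal distance between jar_xl and green_end between 0.3355 and 0.3595 m and x of jar_xl in the frame of green_end between -0.012 and 0.012 m and height (world z) of jar_xl between 0.005 and 0.014 m and distance of cup from where it was at the start of the episode below 0.02 m); the robot touches nothing.
It fails at once if a jar is tipped over (leans more than 0.6 rad) (angle between any of jar_s, jar_m, jar_l, jar_xl's own z axis and vertical above 0.6 rad).
It fails at once if the specimen cup is pushed more than 20 mm from its place (distance of cup from where it was at the start of the episode above 0.02 m).
It also fails if it takes over 109 s, if anything falls off the work surface, if the arm or the gripper's body presses on something with over 40 N, if the wrist force passes 120 N, or if a joint passes its speed limit or range.

## Working session

There is one attempt and no reset: what is moved stays moved. The work goes in short steps, each a Python script; the robot and the scene stay as the last script left them, time stands still between calls to the robot, and variables do not carry over. Pictures are saved under pics/ and viewed, about 12 in all and at most 16, crops included, and the job is handed in when it is done.

```bash
mkdir -p pics; cat > h.py <<'E'
import numpy as np, cv2
from workcell import robot, hand, solver, status, cams, workorder
def save(c,n):
    im=cams.capture(c); cv2.imwrite(f'pics/{n}.png',im[:,:,::-1]); return im
def proj(c,P):
    p=cams.camera_params(c); f=192/np.tan(np.radians(p['fov_y'])/2)
    R=cv2.Rodrigues(np.array(p['rvec'],float))[0]; q=R@np.array(P,float)+np.array(p['tvec']).ravel()
    return f*q[0]/q[2]+p['cx'], f*q[1]/q[2]+p['cy']
def unproj(c,uv,z):
    p=cams.camera_params(c); f=192/np.tan(np.radians(p['fov_y'])/2)
    R=cv2.Rodrigues(np.array(p['rvec'],float))[0]; t=np.array(p['tvec']).ravel()
    C=-R.T@t; d=R.T@np.array([(uv[0]-p['cx'])/f,(uv[1]-p['cy'])/f,1.])
    return C+d*(z-C[2])/d[2]
def down(yaw):  # tool y (jaw) axis at angle yaw from world y
    c,s=np.cos(yaw),np.sin(yaw)
    return None
E
python3 - <<'E'
from h import *
np.set_printoptions(precision=4,suppress=True)
ims=[]
for c in ['scene','side']:
    save(c,c+'0')
    p=cams.camera_params(c);print(c,p)
    for n in ['jar_s','jar_m','jar_l','jar_xl','mark_a','green_end','cup']:
        for d in cams.spot_point(c,n): print(n,np.round(d['at'],4),round(d['confidence'],2),np.round(proj(c,d['at'])))
print(status.state()); print(cams.camera_params('wrist'))
E
```

```text
scene {'fov_y': 55.64700365727963, 'cx': 254.78354960541762, 'cy': 195.14208586572522, 'rvec': array([ 0.8791,  2.7451, -0.7817]), 'tvec': array([ 0.3784, -0.2113,  1.0963])}
jar_s [0.2894 0.231  0.0017] 0.65 [365. 232.]
jar_s [0.324  0.119  0.0001] 0.58 [325. 207.]
jar_s [ 0.4442 -0.1067 -0.0018] 0.5 [238. 172.]
jar_m [0.2894 0.231  0.0017] 0.65 [365. 232.]
jar_m [0.324  0.119  0.0001] 0.58 [325. 207.]
jar_m [ 0.4442 -0.1067 -0.0018] 0.5 [238. 172.]
jar_l [0.2894 0.231  0.0017] 0.65 [365. 232.]
jar_l [0.324  0.119  0.0001] 0.58 [325. 207.]
jar_l [ 0.4442 -0.1067 -0.0018] 0.5 [238. 172.]
jar_xl [ 0.4527  0.2902 -0.0014] 0.83 [332. 289.]
mark_a [0.62   0.1786 0.006 ] 0.97 [244. 290.]
mark_a [0.6277 0.0808 0.0094] 0.81 [218. 259.]
mark_a [ 0.6457 -0.1021  0.0063] 0.8 [175. 209.]
mark_a [ 0.6359 -0.0117  0.0066] 0.78 [196. 233.]
green_end [ 0.6493 -0.1693  0.0047] 0.67 [162. 192.]
cup [ 0.4312 -0.0073  0.0007] 0.61 [263. 194.]
cup [0.4363 0.1052 0.0011] 0.42 [288. 226.]
side {'fov_y': 51.57868442050467, 'cx': 252.64317234513447, 'cy': 188.07275708704069, 'rvec': array([ 2.2252, -0.2561,
[... 1335 characters left out ...]
1, -0.0008,  0.0009,  0.0012, -0.001 ,  0.0029]), 'tau': array([  0.    , -45.7399, -25.2326,  -0.0002,   0.0007,  -0.    ]), 'tcp_pos': array([ 0.575 , -0.    ,  0.2022]), 'ee_rot': array([[-0.    ,  1.    ,  0.0001],
       [ 1.    ,  0.    , -0.    ],
       [-0.    ,  0.0001, -1.    ]]), 'force': array([ 0.5439, -0.8147, -0.0881]), 'moment': array([-0.0019,  0.0093, -0.0423]), 'grip_width': 0.08516119372334885}
{'fov_y': 61.6158024751686, 'cx': 257.29912709307536, 'cy': 195.15104688752942, 'tool_from_camera': array([[ 0.0013, -0.951 , -0.3091,  0.0783],
       [ 1.    ,  0.0008,  0.0015, -0.001 ],
       [-0.0012, -0.3091,  0.951 , -0.172 ],
       [ 0.    ,  0.    ,  0.    ,  1.    ]])}
```

View pics/scene0.png

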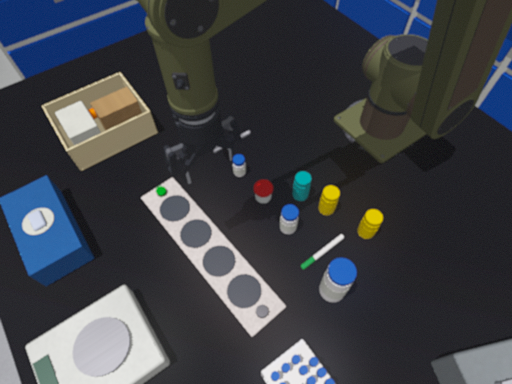

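View pics/side0.png

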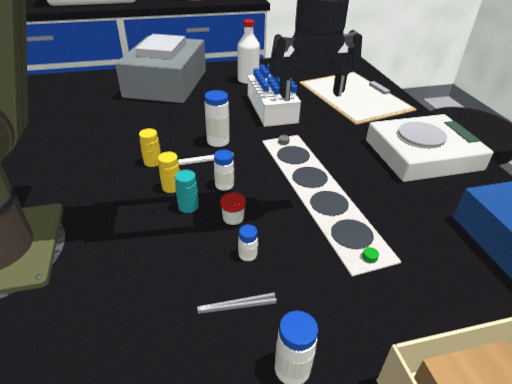

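Both views show jar_s near scene (238,165), jar_m (289,219), jar_xl (338,279), and the cup at (263,190). The jar at side (296,348) is hidden in the scene view and should be jar_l. The green knob is at the -y end. I'll do a close look with the wrist camera over each jar and check sizes against the projected height.

```bash
cat >> h.py <<'E'
R0=np.array([[0,1,0],[1,0,0],[0,0,-1.]])   # tool y = world x, tool x = world y
def wrist_cam():
    s=status.state(); p=cams.camera_params('wrist'); T=np.eye(4); T[:3,:3]=s['ee_rot']; T[:3,3]=s['tcp_pos']
    return T@p['tool_from_camera'], 192/np.tan(np.radians(p['fov_y'])/2), p
def wproj(P):
    W,f,p=wrist_cam(); q=np.linalg.inv(W)@np.append(P,1); return f*q[0]/q[2]+p['cx'], f*q[1]/q[2]+p['cy']
def wunproj(uv,z):
    W,f,p=wrist_cam(); d=W[:3,:3]@np.array([(uv[0]-p['cx'])/f,(uv[1]-p['cy'])/f,1.]); C=W[:3,3]
    return C+d*(z-C[2])/d[2]
def lid(H,D,expect):
    """centre of blue lid's top face, wrist view: blue blob nearest to expectation"""
    im=cams.capture('wrist'); hsv=cv2.cvtColor(im,cv2.COLOR_RGB2HSV)
    m=cv2.inRange(hsv,(103,120,40),(125,255,255)); n,lab,st,ce=cv2.connectedComponentsWithStats(m)
    e=wproj([*expect,H-.008]); k=min([i for i in range(1,n) if st[i,4]>150],key=lambda i:np.hypot(*(ce[i]-e)))
    P=wunproj(ce[k],H-.006)
    W,f,p=wrist_cam(); dist=np.linalg.norm(W[:3,3]-P)
    return im,P,ce[k],st[k], st[k,2]*dist/f   # width in m
H=dict(jar_s=.060,jar_m=.080,jar_l=.102,jar_xl=.128); D=dict(jar_s=.034,jar_m=.042,jar_l=.050,jar_xl=.058)
POS=dict(jar_s=(.441,-.105),jar_m=(.438,.106),jar_l=(.4515,-.33),jar_xl=(.4535,.289))
E
python3 - <<'E'
from h import *
np.set_printoptions(precision=4,suppress=True)
tiles=[]
for j in ['jar_l','jar_s','jar_m','jar_xl']:
    x,y=POS[j]; robot.move_to([x,y+.0,.27],R0)
    im,P,c,st,w=lid(H[j],D[j],(x,y)); print(j,P,c,'lid width',w,'expected',D[j]-.002, status.state()['t'])
    for d in cams.spot_point('wrist',j)[:3]: print('  ',d['at'],d['confidence'])
    im=im.copy(); cv2.drawMarker(im,tuple(int(v) for v in c),(255,0,0)); tiles.append(cv2.resize(im,(400,300)))
a=np.vstack([np.hstack(tiles[:2]),np.hstack(tiles[2:])]); cv2.imwrite('pics/w1.png',a[:,:,::-1])
robot.move_to([.56,.14,.27],R0); save('wrist','strip')
for n in ['mark_a','green_end']:
    for d in cams.spot_point('wrist',n): print(n,d['at'],d['confidence'])
E
```

```text
jar_l [ 0.4532 -0.3302  0.096 ] [258.7728 167.047 ] lid width 0.050677566022922456 expected 0.048 2.2
   [0.4563, -0.3266, -0.0006] 0.82
jar_s [ 0.4405 -0.1104  0.054 ] [256.4503 161.2192] lid width 0.034503187002615905 expected 0.032 3.2
   [0.4403, -0.1086, -0.0018] 0.78
   [0.3497, 0.0466, -0.0039] 0.72
jar_m [0.4366 0.1024 0.074 ] [255.9889 163.0483] lid width 0.04327390320120809 expected 0.04 4.15
   [0.4336, 0.1077, -0.0014] 0.9
   [0.2793, 0.2289, 0.0003] 0.71
   [0.3147, 0.1209, 0.0011] 0.67
jar_xl [0.4543 0.2886 0.122 ] [258.5073 169.4774] lid width 0.05923785698303201 expected 0.056 5.0083
   [0.4562, 0.2948, 0.0016] 0.86
mark_a [0.6181, 0.1784, 0.0036] 0.83
mark_a [0.6239, 0.0826, 0.005] 0.82
mark_a [0.6481, -0.11, 0.0095] 0.59
mark_a [0.6375, -0.0102, 0.0067] 0.55
green_end [0.6484, -0.1687, 0.0059] 0.78
green_end [0.4426, -0.1067, -0.0011] 0.55
```

View pics/w1.png

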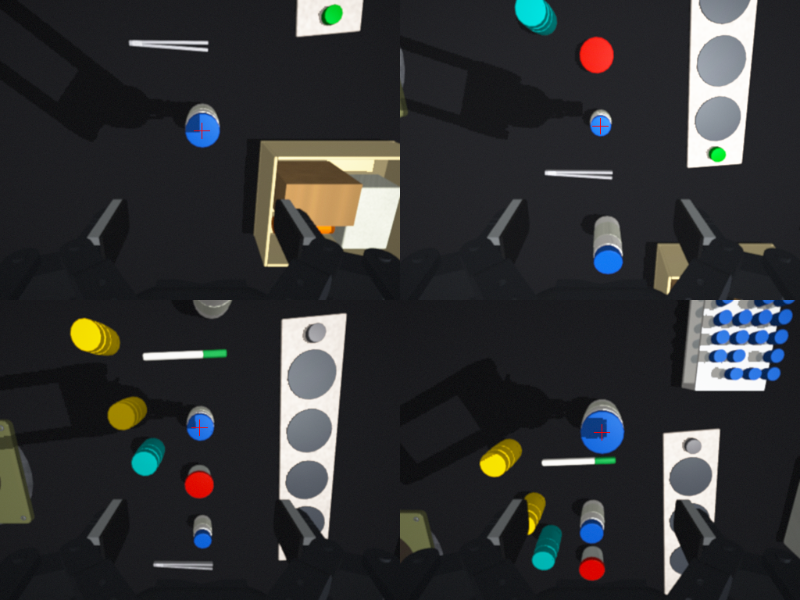

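Sizes match by lid width (about 3 mm over for each, consistent ordering), so each jar is identified. Next I'll fit the row and do the first jar.

```bash
cat >> h.py <<'E'
_m=np.array([[.6456,-.1058],[.6369,-.0112],[.6274,.083],[.6198,.1799],[.6496,-.1681]]); _s=np.array([.0625,.1575,.2525,.3475,0])
_c=_m.mean(0); _u=((_s-_s.mean())[:,None]*(_m-_c)).sum(0); _u/=np.linalg.norm(_u)
DISC=dict(zip(['jar_s','jar_m','jar_l','jar_xl'],[_c+_u*(s-_s.mean()) for s in _s[:4]])); RES=_m-(_c+np.outer(_s-_s.mean(),_u))
PICK=dict(jar_s=(.4405,-.1075),jar_m=(.4365,.105),jar_l=(.454,-.329),jar_xl=(.4545,.291))
ZG=dict(jar_s=.013,jar_m=.026,jar_l=.042,jar_xl=.070)
def do(j,up=.17,N=35):
    x,y=PICK[j]; z=ZG[j]; X,Y=DISC[j]
    hand.gripper_to(.085,N); robot.move_to([x,y,max(z+H[j]-.0+.03,.2)],R0)
    hit=robot.move_linear([x,y,z],feed=.12,force_limit=12); print(j,'descend hit',hit)
    if hit: return False
    hand.gripper_to(0.0,N); print('grip',status.state()['grip_width'])
    robot.move_linear([x,y,z+up],feed=.12); robot.move_to([X,Y,z+up],R0)
    print('held',status.state()['grip_width'],status.state()['force'])
    robot.move_linear([X,Y,z+.025],feed=.12)
    print('contact',robot.move_linear([X,Y,z+.007],feed=.03,force_limit=6),status.state()['tcp_pos'][2]-z)
    hand.gripper_to(min(.085,D[j]+.02)); robot.move_linear([X,Y,z+H[j]+.03],feed=.15); print('t',status.state()['t']); return True
E
python3 - <<'E'
from h import *
np.set_printoptions(precision=4,suppress=True)
print(DISC,RES)
if do('jar_xl'): robot.move_to([.5,.0,.27],R0)
save('side','s1')
E
```

```text
{'jar_s': array([ 0.6448, -0.1055]), 'jar_m': array([ 0.6364, -0.0109]), 'jar_l': array([0.6281, 0.0837]), 'jar_xl': array([0.6197, 0.1784])} [[ 0.0008 -0.0003]
 [ 0.0005 -0.0003]
 [-0.0007 -0.0007]
 [ 0.0001  0.0015]
 [-0.0007 -0.0003]]
jar_xl descend hit False
grip 0.05592962906195425
held 0.055737203585033084 [-0.4373  0.1006 -2.7812]
contact True 0.009923351811830516
t 14.5667
```

View pics/s1.png

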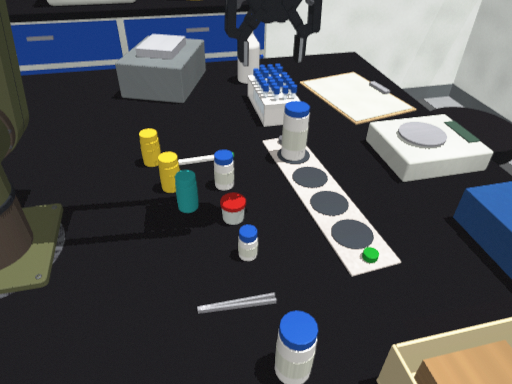

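The xl jar is upright on the disc next to the grey knob, at (293,155) in the side view. I'll do the other three now.

```bash
sed -i 's/robot.move_linear(\[X,Y,z+H\[j\]+.03\],feed=.15)/robot.move_linear([X,Y,.22],feed=.2)/' h.py
python3 - <<'E'
from h import *
np.set_printoptions(precision=4,suppress=True)
for j in ['jar_m','jar_s','jar_l']:
    if not do(j): break
robot.move_to([.5,.0,.3],R0)
save('side','s2'); save('scene','c2')
for c in ['scene','side']:
    for n in ['jar_s','jar_xl','cup']:
        for d in cams.spot_point(c,n)[:5]: print(c,n,np.round(d['at'],4),round(d['confidence'],2))
robot.move_to([.56,.05,.35],R0); save('wrist','w2')
E
python3 -c "
import cv2,numpy as np
cv2.imwrite('pics/f2.png',np.hstack([cv2.resize(cv2.imread(f'pics/{n}.png'),(400,300)) for n in ('s2','w2')]))"
```

```text
jar_m descend hit False
grip 0.04015367150953809
held 0.039627413094028105 [-0.6965  0.4349 -1.0036]
contact True 0.00965622956747898
t 24.2417
jar_s descend hit False
grip 0.03060697415437229
held 0.03037643445326012 [-1.4195 -0.2354 -0.3343]
contact True 0.00948527610742103
t 33.5083
jar_l descend hit False
grip 0.048365802160634505
held 0.048213428072900896 [ 0.2288 -0.1972 -1.9169]
contact True 0.009911525167915991
t 43.3833
scene jar_s [0.3497 0.0465 0.001 ] 0.76
scene jar_s [0.6194 0.0827 0.0064] 0.67
scene jar_s [0.2881 0.2287 0.0005] 0.67
scene jar_s [ 0.6365 -0.0111  0.0096] 0.58
scene jar_s [ 0.6352 -0.0166  0.0038] 0.17
scene jar_xl [0.6116 0.1787 0.0076] 0.7
scene jar_xl [ 0.4306 -0.0055  0.0012] 0.23
scene cup [ 0.4315 -0.0044  0.0017] 0.86
side jar_s [0.6223 0.0841 0.0082] 0.86
side jar_s [ 0.3215  0.1222 -0.0004] 0.86
side jar_s [ 0.2856  0.2305 -0.0016] 0.84
side jar_s [ 0.6395 -0.0112  0.0079] 0.73
side jar_s [ 0.3473  0.0523 -0.0039] 0.62
side jar_xl [0.6209 0.1766 0.0071] 0.97
side jar_xl [ 0.6431 -0.1061  0.0011] 0.34
side cup [ 0.4351 -0.0074 -0.0054] 0.68
```

View pics/f2.png

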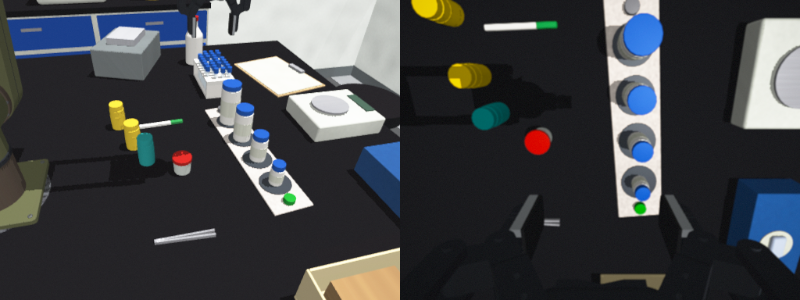

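View pics/c2.png

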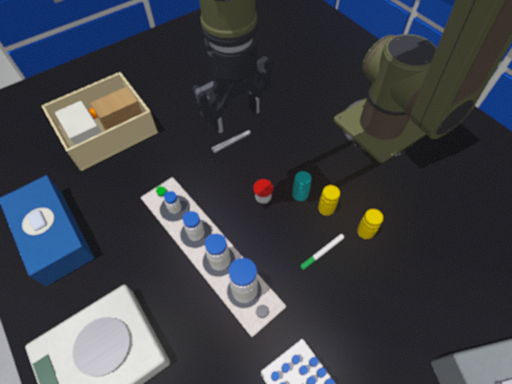

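All four stand upright in order. The jar_l/xl x readings are 4–8 mm off the disc centres, so I'll measure the lids from above.

```bash
python3 - <<'E'
from h import *
np.set_printoptions(precision=4,suppress=True)
for j in H:
    X,Y=DISC[j]; robot.move_to([X,Y,.29],R0)
    im,P,c,st,w=lid(H[j]+.009,D[j],(X,Y)); e=P[:2]-DISC[j]; u=np.array([-.0878,.9961]); print(j,P,'across',e@[u[1],-u[0]],'along',e@u,'w',w)
    if j in('jar_s','jar_xl'):
        hsv=cv2.cvtColor(im,cv2.COLOR_RGB2HSV)
        if j=='jar_s':
            m=cv2.moments(cv2.inRange(hsv,(50,150,60),(70,255,255)),True); print('green',wunproj((m['m10']/m['m00'],m['m01']/m['m00']),.018))
        cv2.imwrite(f'pics/top_{j}.png',im[:,:,::-1])
    print('  ',[np.round(d['at'],4) for d in cams.spot_point('wrist',j)[:3]])
a=np.hstack([cv2.imread(f'pics/top_{j}.png')[:,130:390] for j in('jar_s','jar_xl')]);cv2.imwrite('pics/top.png',a)
E
```

```text
jar_s [ 0.645  -0.1066  0.063 ] across 0.0001536091618446192 along -0.0010373814620609281 w 0.03294454505898731
green [ 0.6506 -0.1679  0.018 ]
   [array([ 0.3493,  0.0457, -0.0028]), array([ 0.6482, -0.1055,  0.0054]), array([ 0.6325, -0.0089,  0.0062])]
jar_m [ 0.6363 -0.0135  0.083 ] across -0.00032323548710587897 along -0.0025969018212025014 w 0.041067195897931244
   [array([ 0.6315, -0.0076,  0.0093]), array([ 0.3524,  0.0462, -0.0025]), array([ 0.317 ,  0.122 , -0.0015])]
jar_l [0.6267 0.0827 0.105 ] across -0.0014550830877220315 along -0.000868652205018941 w 0.04880876388214184
   [array([0.3152, 0.1226, 0.0022]), array([ 0.6456, -0.1056,  0.0089]), array([ 0.3524,  0.0453, -0.0022])]
jar_xl [0.6192 0.1759 0.131 ] across -0.0007493146827472014 along -0.0024288357958286 w 0.05390117965284281
   []
```

View pics/top.png

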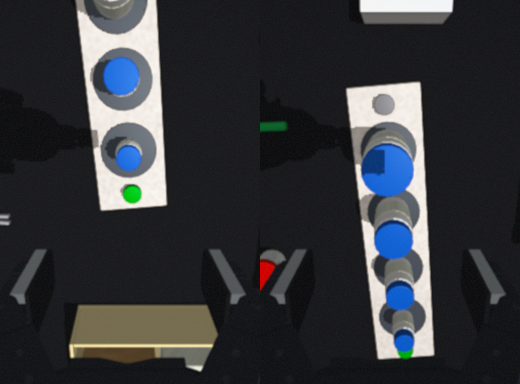

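Lid centres are within 3 mm of the disc centres, and the knob agrees with the row fit. The robot is clear, so I'm handing in.

```bash
python3 -c "
from h import *
robot.move_to([.5,.0,.3],R0); robot.dwell(.3); print(status.state()['t']); workorder.sign_off()"
```

```text
48.7583
the job is handed in; nothing more can be done
```

All four jars are upright on the white strip in order of size, with jar_s beside the green knob and jar_xl beside the grey one. I handed the job in at about 49 s with the gripper clear; `sign_off` reports no verdict.

- **Jar positions:** The last wrist-camera check put every lid centre within 3 mm of its disc centre, both along and across the row. The limit is 12 mm.
- **Row position:** The green knob, measured separately, was within about 2 mm of the row I had fitted.
- **Cup:** It did not move measurably; readings before and after agreed to about 4 mm.
- **Disagreement:** The networks' coarser `spot_point` readings differed by up to about 8 mm from the disc centres (jar_xl, jar_l and jar_m). That is still inside the limit, and I went with the lid measurement. I judged the jars upright from the pictures, not from a measured angle.

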